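# Lay the tall tuning case down against the bench batten

### The arm

A 7-joint arm with a two-finger parallel gripper is mounted at the origin on the work surface. World frame = base frame: x ahead of the robot, y to its left, z up, the work surface at z = 0. Lengths are in m, angles in rad, forces in N, time in s.
With the tool pointing down it reaches from about 0.4 to 0.9 m from the base axis. Payload 5.5 kg.
Tool frame: the origin (TCP) lies at the very end of the fingers, on their centre line; the grasp point (between the pads) lies 19 mm behind it; z points along the fingers, y is the direction in which the jaws open and shut (so a half turn about z gives the same grasp; the last joint's range is limited). The gripper opens to 85 mm and grips with 20 to 120 N. Pads are 22 mm wide; open, the fingers measure 114 mm over their backs; the gripper's body (76 mm by 85 mm) begins 54 mm behind the grasp point. The pads swing forward as they close: fully open they stand 13 mm farther back than shut.
Start: joints at [0.263, 0.501, -0.427, 1.55, 0.221, 1.138, -0.21], TCP at [0.65, 0, 0.231] pointing down, gripper open.
Joint ranges: [-2.88, 2.88], [-0.31, 2.03], [-1.54, 1.56], [0.2, 2.42], [-1.41, 4.55], [0.19, 2.02], [-2.57, 2.57]. Speed limits (rad/s): [2.57, 2.57, 3.14, 3.14, 3.14, 3.14, 3.14].

### API

Orientations are given as a unit quaternion [w, x, y, z].
In Python, from cell import robot, imaging gives the robot as it stands. The module is installed in compiled form; this text tells all that it offers.
- The arm moves only by the shell command python3 -m handwheel 'ROWS' [FORCE]. ROWS is JSON, one flat list of numbers, 7 for each row, row after row: the opening, from 0 (shut) to 1 (fully open), then the shift along the tool's x, y, z scaled (see below), then the turn, a rotation vector about the tool's x, y, z scaled (see below). In form: [fingers, tx, ty, tz, ax, ay, az, fingers, tx, ty, tz, ax, ay, az, ...]. A call has 1 to 10 rows; each row shifts and turns the commanded pose from where the row before left it, along the tool's axes as they then stand; what a row does not reach is not made up. The controller multiplies each number of a shift by 0.03 m and each number of a turn by 0.08 rad. A row lasts 1/10 s, in which the tool goes at most 50 mm and 8.59 degrees, less where a joint would pass 70% of its speed; a pose out of reach is approached as far as the arm can. A call with a number of a shift or a turn outside -1 to 1 is refused whole. A call with a gripper value outside its range is refused whole. The fingers move at their own pace and stop on an object; FORCE is the grip in N (left out, the last holds). Time passes only in rows, so rows that do not move let the fingers close. It gives the time, the measured TCP pose, the force and the opening at its end, in the units of the state.
- robot.observe(): the state, without advancing time (a new reading comes with each control period).
- imaging.get_image(name): name is "scene" or "side" or "wrist"; returns (picture, depth): 420x560x3 uint8, blue, green, red; 420x560 float32, m along the optical axis (not along the pixel's ray), 0 where there is no reading.
- imaging.get_calibration(name): a dict with "K" (3x3 intrinsics, pixels), "R" (3x3) and "t" (3): a world point X has camera coordinates R X + t. Camera axes: x right, y down, z forward; pixel columns grow to the right and rows downward; lengths in m; the calibration is good to about 2 mm. A picture is of the moment at which its call begins: read the wrist's pose just before it. get_calibration takes no time and is no camera call; for the wrist camera it gives the pose at the moment of the call.
- robot.job_done(): hands the job in, once; it reports no verdict.
The state is a dict: "clock": time; "joint_pos": joint angles; "qvel": joint speeds; "effort": joint torques, N m; "ee_pos": TCP position; "tool_rot": TCP orientation; "contact_force": force on the tool from outside, world axes, zero at the start; "torque": the same for the moment, N m; "finger_gap": finger opening in m.
Only numpy, scipy, OpenCV 4.12 (cv2) and the standard library are available. Lean on these libraries where they do the work, as an engineer would, in place of code of your own. Each camera call takes 0.05 s, during which the arm holds its last target.

### The job

Skis are about to go across this bench, so the tall aluminium case must not stay standing: take the wax block off it and set it down on the steel sheet, then tip the case over towards the wooden batten so it lies on its broad side. Slide the lying case along until its lid end sits squarely against the batten, and put the wax block back, lying flat in the middle of the case's upper side. Leave the jar, brush, scraper and file guide where they are.

Things in the scene. Friction and masses are not known exactly. Their poses are not given: they have to be found in the camera images.
- case: closed rigid aluminium case, flat faces, standing on its foot end: 120 (x) x 90 (y) x 220 mm tall (z), about 0.5 kg, free on the sheet, too thick to grip. Its broad 120 mm faces look along its +y and -y, one of them towards the batten (within about 0.25 rad). Origin: centre of the foot end; z runs from foot to lid. The lid, above a dark seam at 178 mm, does not open
- case_lid (a point): centre of the case's flat lid end, 220 mm from the foot on the case's z axis. Once the case has been tipped over towards the batten, 2 to 13 cm remain between the lid end and the batten
- case_mid (a point): centre of the case and its balance point, 110 mm above the foot. Pushed near the top the case tips over its bottom edge and past about 22 degrees falls by itself onto its broad side, foot end about where that edge was; it is then 90 mm high and this point is 45 mm above the sheet
- wax: yellow wax block, 90 (x) x 44 (y) x 28 mm (z), 0.13 kg, lying on the lid of the standing case at the start, its length within about 0.5 rad of the case's x. Origin: centre of its underside, z up
- stop: wooden batten screwed to the sheet, fixed: 320 long (x) x 24 thick (y) x 40 mm high. Origin: centre of its underside. It lies roughly along the world x axis, either to the left or to the right of the case, about 0.35 m from it; its y axis is square to its long faces. The sheet between case and batten is clear
- jar: bystander: glass jar with a steel twist cap, 68 mm across, 85 mm high, on the other side of the case from the batten, about 0.35 m from it. Origin: centre of its underside
- brush: bystander: bamboo-handled bristle brush, about 150 x 45 mm, 31 mm high, beyond the work. Origin: under its middle, on the sheet
- scraper: bystander: small black groove scraper, about 80 x 40 mm, 20 mm high, beyond the work. Origin: centre of its underside
- guide: bystander: aluminium file guide, an L-section 110 x 50 mm, 40 mm high, beyond the work. Origin: centre of its underside
Mind the look-alikes: they are no part of the job. Of the things that look like the case, take the one that is farthest to the robot's right at the start. Of the things like the wax, leave any that is green; of the rest the smaller one is meant.

How it is judged:
By the outcome, as a careful person would: the job done as asked, in the order asked, and still so for the second after the job is handed in, with the robot touching nothing.
It also fails if it takes over 72 s, if anything falls off the work surface, if the arm or the gripper's body presses on something with over 40 N, if the wrist force passes 120 N, or if a joint passes its speed limit or range.

## Working session

There is one attempt and no reset: what is moved stays moved. The work goes in short steps, Python scripts to look and compute and a shell command to move; the robot and the scene stay as the last step left them, time stands still between calls to the robot, and variables do not carry over. Pictures are saved under pics/ and viewed, and the job is handed in when it is done.

```bash
mkdir -p pics; ls; cat > h.py <<'E'
import numpy as np, cv2
from cell import robot, imaging
def snap(n,f):
    im,d=imaging.get_image(n); im=np.array(im); d=np.array(d)
    cv2.imwrite('pics/%s.png'%f,im); c=imaging.get_calibration(n)
    np.savez('/tmp/%s.npz'%f,im=im,d=d,K=c['K'],R=c['R'],t=c['t']); return im,d,c
def load(f): return np.load('/tmp/%s.npz'%f)
def world(c):
    d=c['d'];K=c['K'];v,u=np.indices(d.shape)
    P=np.stack([(u-K[0,2])/K[0,0]*d,(v-K[1,2])/K[1,1]*d,d],-1)
    return (P-c['t'])@c['R']
def st():
    s=robot.observe(); print({k:np.round(s[k],3).tolist() for k in s})
E
python3 - <<'E'
from h import *
st()
snap('scene','sc0');snap('side','si0');snap('wrist','wr0')
E
```

```text
pics
{'clock': 0.0, 'joint_pos': [0.263, 0.502, -0.427, 1.551, 0.221, 1.138, -0.21], 'qvel': [0.001, 0.001, -0.001, 0.001, 0.001, 0.001, -0.0], 'effort': [0.0, -56.952, -5.817, -28.094, 0.011, 0.012, 0.0], 'ee_pos': [0.649, -0.0, 0.23], 'tool_rot': [-0.001, 0.707, 0.707, -0.001], 'contact_force': [0.306, 0.06, -0.239], 'torque': [0.002, 0.016, 0.055], 'finger_gap': 0.086}
```

View pics/sc0.png

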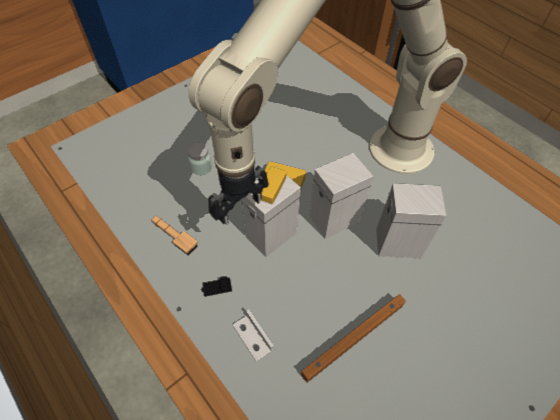

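View pics/si0.png

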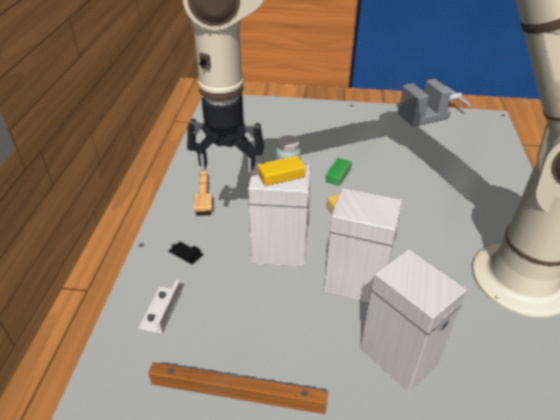

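View pics/wr0.png

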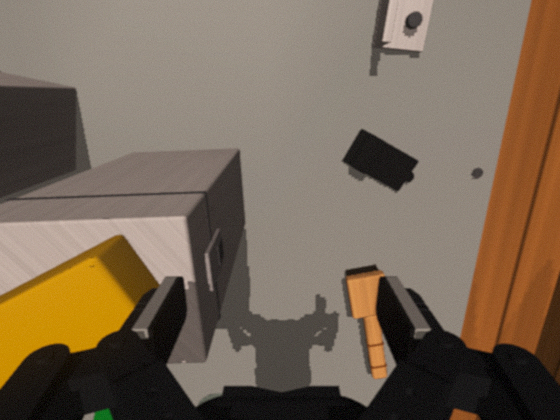

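The scene view shows three upright cases (tops near (275,190), (342,175) and (415,200)), the batten at (355,335) and yellow wax at (273,183), with a second yellow item near (295,175). The side view also shows a green block at (338,171). Next I measure them.

```bash
python3 - <<'E'
from h import *
for n in ['sc0','si0']:
    c=load(n);W=world(c);im=c['im'];ok=c['d']>0
    hsv=cv2.cvtColor(im,cv2.COLOR_BGR2HSV)
    print(n,'cam',-c['R'].T@c['t'])
    # tops at 0.22
    m=(ok&(abs(W[...,2]-.22)<.008)&(hsv[...,1]<60)).astype(np.uint8)
    k,l,s,ce=cv2.connectedComponentsWithStats(cv2.morphologyEx(m,cv2.MORPH_OPEN,np.ones((3,3))))
    for i in range(1,k):
        if s[i,4]>100:
            p=W[l==i]; r=cv2.minAreaRect(p[:,:2].astype(np.float32)*1000); print('top',ce[i].round(),s[i,4],r,p[:,2].mean().round(4))
    for nm,lo,hi in [('yel',(20,150,120),(35,255,255)),('grn',(45,120,50),(80,255,255)),('or',(5,120,60),(19,255,255))]:
        m=cv2.inRange(hsv,lo,hi)*ok
        k,l,s,ce=cv2.connectedComponentsWithStats(m.astype(np.uint8))
        for i in range(1,k):
            if s[i,4]>40:
                p=W[l==i]
                zt=np.percentile(p[:,2],90); q=p[abs(p[:,2]-zt)<.006]
                if abs(q[:,0]).max()<1.0 and nm!='or' or 60<s[i,4]<6000:
                    print(nm,ce[i].round(),s[i,4],'ztop',zt.round(3),cv2.minAreaRect(q[:,:2].astype(np.float32)*1000))
E
```

```text
sc0 cam [0.94797027 0.48253898 1.07876275]
top [417. 111.] 147 ((44.38602828979492, 32.30103302001953), (28.199094772338867, 98.13859558105469), 37.20787048339844) 0.2201
top [343. 173.] 1370 ((369.2983703613281, 57.80177688598633), (93.10002136230469, 122.48089599609375), 77.76213836669922) 0.2194
top [275. 197.] 575 ((545.575439453125, -9.71561050415039), (122.2123031616211, 72.00796508789062), 1.2185624837875366) 0.2191
top [418. 200.] 1538 ((286.30072021484375, 233.34373474121094), (93.61107635498047, 121.84233856201172), 46.46187973022461) 0.2195
yel [279. 179.] 851 ztop 0.249 ((543.4946899414062, -18.51633071899414), (90.48628997802734, 43.58958435058594), 30.63538932800293)
or [358.  47.] 5329 ztop 0.002 ((-211.86819458007812, -453.223876953125), (171.84706115722656, 588.6201782226562), 0.02453281171619892)
or [499. 160.] 5349 ztop 0.002 ((-213.89901733398438, 222.2006072998047), (546.0635375976562, 168.29931640625), 89.87773895263672)
or [177. 236.] 487 ztop 0.033 ((763.0546875, -190.1588134765625), (42.89616775512695, 151.06640625), 10.398547172546387)
or [352. 338.] 1426 zt
[... 885 characters left out ...]
490234, 47.2854118347168), 25.916213989257812)
grn [337. 170.] 289 ztop 0.029 ((419.0704650878906, -323.06341552734375), (85.10718536376953, 37.687808990478516), 68.93384552001953)
or [519. 119.] 2033 ztop 0.001 ((-128.97238159179688, -642.2264404296875), (255.9881591796875, 402.02947998046875), 0.7446750998497009)
or [457. 104.] 87 ztop 0.002 ((30.144775390625, -780.6044921875), (54.34771728515625, 51.72098159790039), 7.74147891998291)
or [203. 197.] 409 ztop 0.033 ((762.67822265625, -184.68829345703125), (40.0318603515625, 150.16114807128906), 13.398703575134277)
or [239. 387.] 3775 ztop 0.042 ((580.3118896484375, 347.2669982910156), (26.51675033569336, 316.50341796875), 86.64534759521484)
```

```bash
python3 - <<'E'
from h import *
for n in ['sc0','si0']:
    c=load(n);W=world(c);im=c['im'];ok=c['d']>0
    w=W; m=(ok&(w[...,2]>.008)&(w[...,2]<.1)&(w[...,0]>.2)&(w[...,0]<.95)&(abs(w[...,1])<.5)).astype(np.uint8)
    k,l,s,ce=cv2.connectedComponentsWithStats(m)
    for i in range(1,k):
        if s[i,4]>60:
            p=W[l==i]; print(n,ce[i].round(),s[i,4],im[l==i].mean(0).round(),p.min(0).round(3),p.max(0).round(3))
c=load('si0');W=world(c)
hsv=cv2.cvtColor(c['im'],cv2.COLOR_BGR2HSV)
m=(abs(W[...,2]-.2195)<.005)&(hsv[...,1]<60)&(abs(W[...,0]-.547)<.08)&(abs(W[...,1]+.01)<.07)
p=W[m]
# front edge (max y per x)
for lo,nm in[(1,'y+')]:
    xs=np.arange(.495,.605,.006);pts=np.array([[x,p[abs(p[:,0]-x)<.004][:,1].max()] for x in xs])
    f=np.polyfit(pts[:,0],pts[:,1],1);print('front edge',f,'yaw deg',np.degrees(np.arctan(f[0])),np.polyval(f,.547), pts[:,1].round(3))
# front face y at mid z
m=(W[...,2]>.03)&(W[...,2]<.2)&(abs(W[...,0]-.547)<.05)&(abs(W[...,1]-.03)<.02)&(c['d']>0)
q=W[m];A=np.c_[q[:,0]-.547,q[:,2],np.ones(len(q))];r=np.linalg.lstsq(A,q[:,1],rcond=None)[0];print('face',r,np.degrees(np.arctan(r[0])))
# batten near face line
b=cv2.inRange(hsv,(5,120,60),(19,255,255))>0
m=b&(abs(W[...,2]-.041)<.004)&(abs(W[...,1]-.35)<.05);q=W[m];f=np.polyfit(q[:,0]-.58,q[:,1],1);print('batten mid',f,np.degrees(np.arctan(f[0])))
E
```

```text
sc0 [199. 158.] 597 [113. 121. 118.] [ 0.528 -0.387  0.008] [ 0.594 -0.321  0.089]
sc0 [289. 172.] 390 [ 56. 147. 187.] [ 0.332 -0.217  0.009] [ 0.43  -0.083  0.043]
sc0 [334. 219.] 905 [108. 113. 118.] [0.319 0.002 0.008] [0.437 0.114 0.1  ]
sc0 [398. 244.] 980 [114. 120. 125.] [0.271 0.16  0.008] [0.361 0.306 0.1  ]
sc0 [271. 236.] 876 [117. 123. 128.] [ 0.485 -0.065  0.008] [0.609 0.029 0.1  ]
sc0 [177. 236.] 560 [ 97. 145. 193.] [ 0.728 -0.271  0.008] [ 0.789 -0.114  0.036]
sc0 [224. 284.] 127 [23. 24. 24.] [0.726 0.004 0.008] [0.761 0.046 0.025]
sc0 [352. 338.] 1542 [ 48.  83. 128.] [0.42  0.323 0.008] [0.741 0.366 0.046]
sc0 [255. 335.] 580 [154. 161. 167.] [0.741 0.127 0.008] [0.799 0.237 0.045]
si0 [287. 147.] 486 [139. 143. 142.] [ 0.528 -0.389  0.029] [ 0.594 -0.318  0.088]
si0 [338. 170.] 440 [ 84. 149.  76.] [ 0.384 -0.376  0.008] [ 0.453 -0.277  0.031]
si0 [202. 196.] 537 [110. 162. 211.] [ 0.729 -0.267  0.009] [ 0.788 -0.11   0.035]
si0 [331. 202.] 142 [101. 165. 196.] [ 0.417 -0.2    0.008] [ 0.445 -0.153  0.041]
si0 [277. 248.] 1596 [191. 193. 201.] [0.486 0.019 0.008] [0.606 0.032 0.1  ]
si0 [191. 253.] 172 [34. 33. 33.] [0.727 0.004 0.008] [0.77  0.046 0.024]
si0 [348. 280.] 1424 [180. 183. 190.] [0.34  0.086 0.008] [0.438 0.113 0.1  ]
si0 [161. 307.] 897 [171. 172. 178.] [0.742 0.127 0.008] [0.801 0.24  0.045]
si0 [398. 356.] 2367 [157. 158. 165.] [0.214 0.225 0.008] [0.361 0.309 0.1  ]
si0 [238. 387.] 3839 [ 54.  98. 154.] [0.421 0.324 0.008] [0.741 0.369 0.046]
front edge [0.02903473 0.0121829 ] yaw deg 1.663100293994831 0.028064899581309262 [0.026 0.027 0.027 0.028 0.028 0.028 0.027 0.028 0.027 0.026 0.029 0.029
 0.028 0.028 0.03  0.03  0.029 0.029 0.03 ]
face [ 0.03914612 -0.00021567  0.02561394] 2.2417629461154935
batten mid [-0.06114967  0.34762164] -3.4992607621358154
```

```bash
python3 -m handwheel '[1,0,0,-1,0,0,0, 1,0,0,-1,0,0,0, 1,0,-1,0,0,0,0, 1,0,-1,0,0,0,0, 1,0,-1,0,0,0,0, 1,-0.6,-0.5,0,0,0,0, 1,0,0,0,0,0,1, 1,0,0,0,0,0,1, 1,0,0,0,0,0,1, 1,0,0,0,0,0,1]'; python3 -m handwheel '[1,0,0,0,0,0,1, 1,0,0,0,0,0,1, 1,0,0,0,0,0,1, 1,0,0,0,0,0,1, 1,0,0,0,0,0,1, 1,0,0,0,0,0,1, 1,0,0,0,0,0,1, 1,0,0,0,0,0,1, 1,0,0,0,0,0,1, 1,0,0,0,0,0,0]'; python3 - <<'E'
from h import *
st(); snap('wrist','wr1'); snap('side','si1')
E
```

```text
clock: 1.15
ee_pos: [0.5447, -0.0181, 0.2911]
tool_rot: [-0.0, 0.812, 0.584, -0.0]
contact_force: [0.4, -0.1, 0.6]
finger_gap: 0.0854
clock: 2.15
ee_pos: [0.5448, -0.0179, 0.291]
tool_rot: [-0.0, 0.965, 0.262, -0.0]
contact_force: [0.1, 0.6, 0.4]
finger_gap: 0.0854
{'clock': 2.15, 'joint_pos': [0.249, 0.242, -0.314, 1.749, 0.081, 1.164, -1.129], 'qvel': [0.006, 0.002, -0.009, -0.003, 0.002, -0.0, 0.081], 'effort': [-0.053, -43.29, -1.95, -29.084, -0.013, 0.0, -0.809], 'ee_pos': [0.545, -0.018, 0.291], 'tool_rot': [-0.0, 0.965, 0.262, -0.0], 'contact_force': [0.132, 0.626, 0.387], 'torque': [0.028, -0.003, -0.049], 'finger_gap': 0.085}
```

View pics/wr1.png

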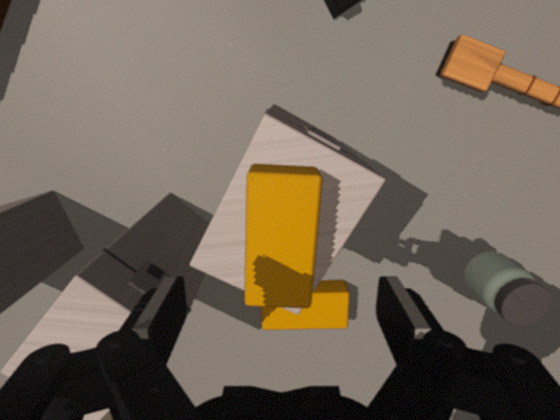

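```bash
python3 - <<'E'
from h import *
for n in ['si1','wr1']:
    c=load(n);W=world(c);hsv=cv2.cvtColor(c['im'],cv2.COLOR_BGR2HSV)
    m=(cv2.inRange(hsv,(20,120,100),(35,255,255))>0)&(abs(W[...,2]-.249)<.006)
    p=W[m];print(n,m.sum(),p[:,2].mean() if len(p) else 0,cv2.minAreaRect(p[:,:2].astype(np.float32)*1000))
E
```

```text
si1 604 0.24749572733631692 ((544.435302734375, -17.247455596923828), (90.07284545898438, 45.258636474609375), 26.829723358154297)
wr1 7971 0.24815881131528128 ((541.0545654296875, -18.819168090820312), (90.0221939086914, 42.97918701171875), 28.001296997070312)
```

The wrist view shows the right wax at (283,235) centred between the fingers on the lid, with the larger yellow look-alike on the sheet at (310,305). I descend and grip.

```bash
python3 -m handwheel '[1,0,0,0.8,0,0,0.5, 1,0,0,0.8,0,0,0, 1,0,0,0.6,0,0,0, 1,0,0,0.2,0,0,0, 0.3,0,0,0,0,0,0, 0.3,0,0,0,0,0,0, 0.3,0,0,0,0,0,0,0.3,0,0,0,0,0,0,0.3,0,0,0,0,0,0]' 40
```

```text
clock: 3.15
ee_pos: [0.546, -0.0177, 0.2207]
tool_rot: [0.0, 0.97, 0.243, 0.001]
contact_force: [-0.2, 0.2, 6.4]
finger_gap: 0.0437
```

```bash
python3 -m handwheel '[0.3,0,0,-0.3,0,0,0, 0.3,0,0,-0.5,0,0,0, 0.3,0,0,-0.8,0,0,0, 0.3,0,0,-0.6,0,0,0, 0.3,0,0,0,0,0,0]'; python3 - <<'E'
from h import *
st(); snap('side','si2')
E
```

```text
clock: 3.65
ee_pos: [0.5465, -0.0181, 0.2881]
tool_rot: [0.001, 0.97, 0.243, 0.002]
contact_force: [0.4, -0.9, -2.0]
finger_gap: 0.043
{'clock': 3.65, 'joint_pos': [0.245, 0.244, -0.309, 1.753, 0.081, 1.153, -1.169], 'qvel': [-0.003, 0.03, 0.003, 0.053, 0.005, -0.041, -0.005], 'effort': [0.186, -43.963, -1.929, -29.23, -0.027, 0.517, 0.059], 'ee_pos': [0.547, -0.018, 0.288], 'tool_rot': [0.001, 0.97, 0.243, 0.002], 'contact_force': [0.384, -0.861, -1.962], 'torque': [-0.006, -0.085, -0.017], 'finger_gap': 0.043}
```

View pics/si2.png

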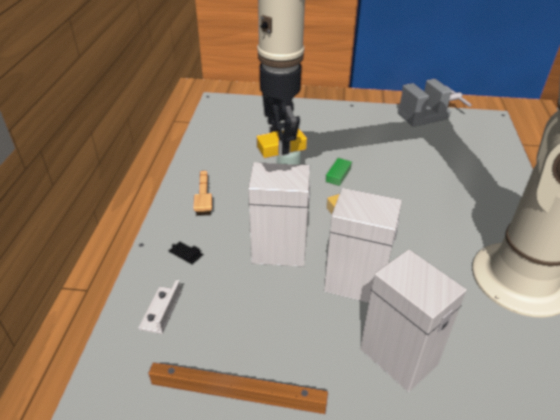

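```bash
python3 -m handwheel '[0.3,-0.1,0.93,0,0,0,0, 0.3,-0.1,0.93,0,0,0,0, 0.3,-0.1,0.93,0,0,0,0, 0.3,-0.1,0.93,0,0,0,0, 0.3,-0.1,0.93,0,0,0,0, 0.3,-0.1,0.93,0,0,0,0, 0.3,-0.1,0.93,0,0,0,0, 0.3,0,0,0.5,0,0,-1, 0.3,0,0,0.5,0,0,-1, 0.3,0,0,0.5,0,0,-1]'; python3 -m handwheel '[0.3,0,0,0.5,0,0,-1, 0.3,0,0,0.5,0,0,-1, 0.3,0,0,0.5,0,0,-1, 0.3,0,0,0.5,0,0,-1, 0.3,0,0,0.5,0,0,-1, 0.3,0,0,0.5,0,0,-1, 0.3,0,0,0.5,0,0,-1, 0.3,0,0,0.5,0,0,-1, 0.3,0,0,0.5,0,0,-1, 0.3,0,0,0.5,0,0,-0.75]'
```

```text
clock: 4.7
ee_pos: [0.6174, -0.2002, 0.2376]
tool_rot: [-0.001, 0.933, 0.359, -0.001]
contact_force: [-0.9, 0.8, -0.9]
finger_gap: 0.043
clock: 5.7
ee_pos: [0.617, -0.1997, 0.0878]
tool_rot: [-0.001, 0.727, 0.687, -0.001]
contact_force: [0.1, 0.4, -1.3]
finger_gap: 0.0433
```

```bash
python3 -m handwheel '[0.3,0,0,0.9,0,0,0, 0.3,0,0,0.9,0,0,0, 0.3,0,0,0.6,0,0,0, 0.3,0,0,0.2,0,0,0, 0.3,0,0,0.1,0,0,0,0.3,0,0,0,0,0,0]'
```

```text
clock: 6.3
ee_pos: [0.619, -0.2001, 0.0096]
tool_rot: [0.0, 0.728, 0.686, 0.0]
contact_force: [0.4, -0.2, -1.6]
finger_gap: 0.0433
```

```bash
python3 -m handwheel '[0.3,0,0,0.1,0,0,0,0.3,0,0,0,0,0,0]';python3 -m handwheel '[0.3,0,0,0.1,0,0,0,0.3,0,0,0,0,0,0]'
```

```text
clock: 6.5
ee_pos: [0.6192, -0.2003, 0.0071]
tool_rot: [0.001, 0.728, 0.686, 0.0]
contact_force: [-0.3, 0.3, -1.8]
finger_gap: 0.0431
clock: 6.7
ee_pos: [0.6185, -0.2002, 0.0034]
tool_rot: [0.0, 0.728, 0.686, -0.0]
contact_force: [-0.3, -0.0, -1.3]
finger_gap: 0.0434
```

```bash
python3 -m handwheel '[0.3,0,0,0.07,0,0,0,0.3,0,0,0,0,0,0]'
```

```text
clock: 6.9
ee_pos: [0.6183, -0.2001, 0.0009]
tool_rot: [-0.0, 0.728, 0.686, -0.0]
contact_force: [-0.0, 0.6, -1.3]
finger_gap: 0.0435
```

```bash
python3 -m handwheel '[0.3,0,0,0.05,0,0,0,0.3,0,0,0,0,0,0]'
```

```text
clock: 7.1
ee_pos: [0.6185, -0.2002, 0.0008]
tool_rot: [0.0, 0.728, 0.686, -0.0]
contact_force: [-3.4, 0.5, 6.8]
finger_gap: 0.0436
```

Contact reached. I release, retreat upwards and look.

```bash
python3 -m handwheel '[1,0,0,-0.05,0,0,0,1,0,0,0,0,0,0,1,0,0,0,0,0,0,1,0,0,0,0,0,0,1,0,0,-0.5,0,0,0,1,0,0,-1,0,0,0,1,0,0,-1,0,0,0,1,0,0,-1,0,0,0,1,0,0,-1,0,0,0,1,0,0,-1,0,0,0]';python3 - <<'E'
from h import *
st(); snap('side','si3'); snap('wrist','wr3')
c=load('wr3');W=world(c);hsv=cv2.cvtColor(c['im'],cv2.COLOR_BGR2HSV)
m=((cv2.inRange(hsv,(20,120,100),(35,255,255))>0)&(abs(W[...,2]-.029)<.008)).astype(np.uint8)
k,l,s,ce=cv2.connectedComponentsWithStats(m)
for i in range(1,k):
    if s[i,4]>200: p=W[l==i];print(ce[i],p[:,2].mean(),cv2.minAreaRect(p[:,:2].astype(np.float32)*1000))
E
```

```text
clock: 8.1
ee_pos: [0.6186, -0.2, 0.1687]
tool_rot: [0.0, 0.728, 0.686, 0.0]
contact_force: [1.1, 0.0, 1.6]
finger_gap: 0.0855
{'clock': 8.1, 'joint_pos': [0.572, 0.563, -0.422, 1.607, 0.259, 1.026, 0.014], 'qvel': [0.077, -0.332, -0.104, -0.215, -0.165, 0.524, 0.123], 'effort': [-0.558, -57.15, -6.289, -25.299, 0.184, -0.606, -0.161], 'ee_pos': [0.619, -0.2, 0.169], 'tool_rot': [0.0, 0.728, 0.686, 0.0], 'contact_force': [1.108, 0.048, 1.568], 'torque': [0.038, -0.093, -0.025], 'finger_gap': 0.085}
[ 27.0554851  174.76284084] 0.03572596366890995 ((398.47479248046875, -166.68016052246094), (57.68574905395508, 77.22522735595703), 31.74598503112793)
[277.08764546 193.81827185] 0.0262421948002648 ((617.9138793945312, -202.74777221679688), (88.18209075927734, 41.62807083129883), 85.90095520019531)
```

View pics/si3.png

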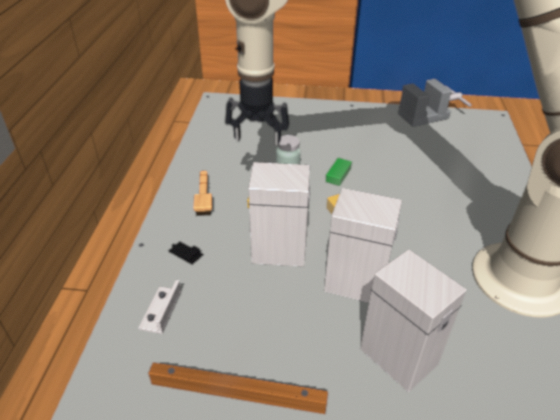

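The side view shows the case still standing at (280,215) with its lid bare; the wrist view puts the wax flat at (0.618, -0.203). I re-measure the bare case top.

```bash
python3 - <<'E'
from h import *
c=load('si3');W=world(c);hsv=cv2.cvtColor(c['im'],cv2.COLOR_BGR2HSV)
m=(abs(W[...,2]-.2195)<.006)&(abs(W[...,0]-.547)<.1)&(abs(W[...,1]+.01)<.09)
m=m.astype(np.uint8);k,l,s,ce=cv2.connectedComponentsWithStats(m)
for i in range(1,k):
    if s[i,4]>100:
        p=W[l==i];print(s[i],p[:,2].mean(),cv2.minAreaRect(p[:,:2].astype(np.float32)*1000),p.mean(0))
        for a in (1,2):
            pass
        xs=np.arange(.495,.602,.006)
        for g in (np.max,np.min):
            pts=np.array([[x,g(p[abs(p[:,0]-x)<.004][:,1])] for x in xs]);f=np.polyfit(pts[:,0]-.547,pts[:,1],1);print(f,np.degrees(np.arctan(f[0])))
E
```

```text
[ 248  162   61   32 1674] 0.21964628559698882 ((547.9793090820312, -18.51097869873047), (120.26710510253906, 93.97640228271484), 3.2229912281036377) [ 0.54719015 -0.01361305  0.21964629]
[0.05680797 0.02767522] 3.2513626469270087
[ 0.05663133 -0.06327507] 3.24127400044985
```

```bash
python3 -m handwheel '[1,0.8,-0.61,-0.08,0,0,0,1,0.8,-0.61,-0.08,0,0,0,1,0.8,-0.61,-0.05,0,0,0,1,0.8,-0.61,-0.05,0,0,0,1,0,0,0,0,0,-0.72,1,0,0,0,0,0,-0.72,1,0,0,0,0,0,0,1,0,0,0,0,0,0]'
```

```text
clock: 9.0
ee_pos: [0.5512, -0.1, 0.1742]
tool_rot: [0.0, 0.688, 0.726, 0.0]
contact_force: [-0.3, -0.1, -0.0]
finger_gap: 0.0855
```

```bash
python3 -m handwheel '[1,0.4,0,-0.25,0,0,0,1,0.3,0,0,0,0,0,1,0.2,0,0,0,0,0,1,0.2,0,0,0,0,0,1,0.2,0,0,0,0,0,1,0.2,0,0,0,0,0,1,0.2,0,0,0,0,0]';python3 - <<'E'
from h import *
st(); snap('side','si4')
E
```

```text
clock: 9.7
ee_pos: [0.5484, -0.0485, 0.1814]
tool_rot: [-0.0, 0.687, 0.726, -0.0]
contact_force: [-0.4, -1.0, 0.5]
finger_gap: 0.0852
{'clock': 9.7, 'joint_pos': [0.454, 0.394, -0.514, 1.849, 0.233, 0.958, -0.106], 'qvel': [-0.087, -0.01, -0.023, 0.021, 0.002, -0.005, -0.112], 'effort': [-0.148, -45.765, -5.825, -24.765, -0.243, 0.054, 0.198], 'ee_pos': [0.548, -0.049, 0.181], 'tool_rot': [-0.0, 0.687, 0.726, -0.0], 'contact_force': [-0.39, -1.021, 0.5], 'torque': [-0.173, -0.048, -0.043], 'finger_gap': 0.085}
```

View pics/si4.png

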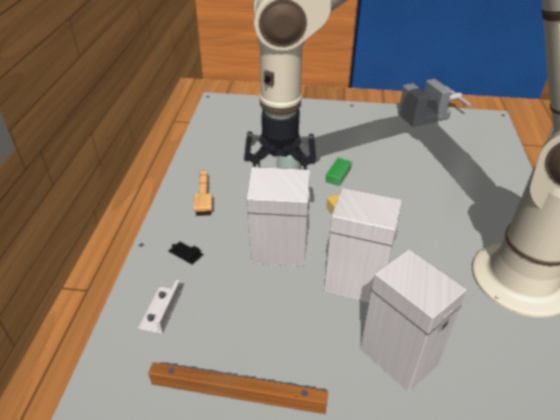

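```bash
python3 -m handwheel '[1,0.2,0,0,0,0,0,1,0.2,0,0,0,0,0,1,0.2,0,0,0,0,0,1,0.2,0,0,0,0,0,1,0.2,0,0,0,0,0,1,0.2,0,0,0,0,0]';python3 - <<'E'
from h import *
st(); snap('side','si5')
E
```

```text
clock: 10.35
ee_pos: [0.5463, -0.0123, 0.1814]
tool_rot: [-0.0, 0.687, 0.726, -0.0]
contact_force: [-0.2, 0.2, -0.3]
finger_gap: 0.0854
{'clock': 10.35, 'joint_pos': [0.401, 0.389, -0.527, 1.858, 0.235, 0.956, -0.175], 'qvel': [-0.089, -0.004, -0.02, 0.011, 0.004, -0.003, -0.116], 'effort': [0.376, -45.691, -5.458, -25.102, -0.044, 0.017, 0.163], 'ee_pos': [0.546, -0.012, 0.181], 'tool_rot': [-0.0, 0.687, 0.726, -0.0], 'contact_force': [-0.165, 0.236, -0.275], 'torque': [-0.063, -0.009, 0.036], 'finger_gap': 0.085}
```

View pics/si5.png

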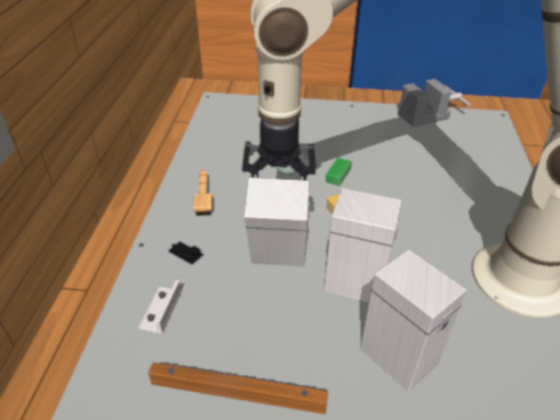

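```bash
python3 -m handwheel '[1,0.2,0,0,0,0,0,1,0.2,0,0,0,0,0,1,0.2,0,0,0,0,0,1,0,0,0,0,0,0,1,0,0,0,0,0,0,1,0,0,0,0,0,0,1,0,0,0,0,0,0,1,0,0,0,0,0,0]';python3 - <<'E'
from h import *
st(); snap('side','si6'); snap('scene','sc6')
E
```

```text
clock: 11.2
ee_pos: [0.5454, 0.0046, 0.1815]
tool_rot: [0.0, 0.687, 0.726, -0.0]
contact_force: [-0.6, 0.1, 0.2]
finger_gap: 0.0857
{'clock': 11.2, 'joint_pos': [0.374, 0.388, -0.532, 1.861, 0.237, 0.956, -0.209], 'qvel': [-0.0, 0.0, -0.0, -0.001, -0.0, 0.001, -0.001], 'effort': [-0.023, -45.705, -5.473, -25.205, 0.012, 0.002, 0.001], 'ee_pos': [0.545, 0.005, 0.182], 'tool_rot': [0.0, 0.687, 0.726, -0.0], 'contact_force': [-0.633, 0.063, 0.236], 'torque': [0.0, 0.004, -0.039], 'finger_gap': 0.086}
```

View pics/si6.png

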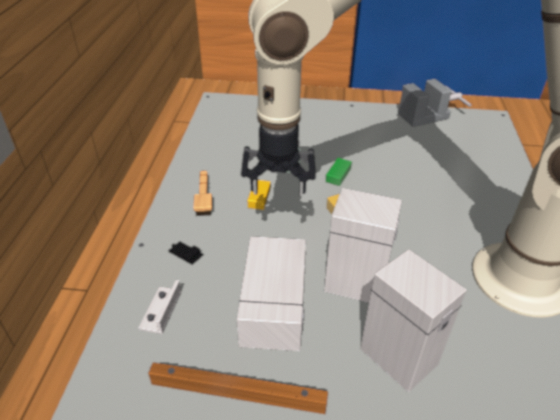

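The side view shows the case lying on its broad side, lid end at (272,325) facing the batten with a gap left. I measure it.

```bash
cat > cs.py <<'E'
from h import *
def case(n):
    c=load(n);W=world(c);hsv=cv2.cvtColor(c['im'],cv2.COLOR_BGR2HSV)
    m=(abs(W[...,2]-.09)<.006)&(W[...,0]>.46)&(W[...,0]<.68)&(W[...,1]>-.02)&(W[...,1]<.36)&(hsv[...,1]<60)
    k,l,s,ce=cv2.connectedComponentsWithStats(m.astype(np.uint8));i=1+np.argmax(s[1:,4])
    p=W[l==i];print(n,s[i],p[:,2].mean(),cv2.minAreaRect(p[:,:2].astype(np.float32)*1000))
    x0=p[:,0].mean();xs=np.arange(x0-.045,x0+.045,.006)
    for g in (np.max,np.min):
        pts=np.array([[x,g(p[abs(p[:,0]-x)<.004][:,1])] for x in xs]);f=np.polyfit(pts[:,0]-x0,pts[:,1],1);print('yedge at x=%.4f'%x0,f,np.degrees(np.arctan(f[0])))
    y0=p[:,1].mean();ys=np.arange(y0-.08,y0+.08,.006)
    for g in (np.max,np.min):
        pts=np.array([[y,g(p[abs(p[:,1]-y)<.004][:,0])] for y in ys]);f=np.polyfit(pts[:,0]-y0,pts[:,1],1);print('xedge',f,np.degrees(np.arctan(f[0])))
    # low end points near the batten: lid face
    m=(W[...,2]>.048)&(W[...,2]<.08)&(abs(W[...,0]-x0)<.05)&(W[...,1]>y0+.09)&(W[...,1]<y0+.13)&(hsv[...,1]<60)
    q=W[m]
    if len(q)>50:
        A=np.c_[q[:,0]-x0,q[:,2]-.06,np.ones(len(q))];r=np.linalg.lstsq(A,q[:,1],rcond=None)[0];print('lid face',len(q),r,np.degrees(np.arctan(r[0])))
E
python3 -c "
from cs import *
case('si6');case('sc6')"
```

```text
si6 [ 236  236   69   90 5184] 0.09001178514495224 ((541.3948974609375, 138.03326416015625), (120.75636291503906, 223.61146545410156), 2.708571434020996)
yedge at x=0.5403 [0.04152271 0.2489917 ] 2.377709983979759
yedge at x=0.5403 [0.04943268 0.02817863] 2.8299805133571985
xedge [-0.04357679  0.60010451] -2.4951876586243107
xedge [-0.04641517  0.48118827] -2.6574861190394907
lid face 555 [ 0.04464576 -0.00304878  0.24757778] 2.556316206128429
sc6 [ 266  217   93   85 3610] 0.08979136831828269 ((540.2267456054688, 136.57308959960938), (123.0474853515625, 220.72669982910156), 2.0245423316955566)
yedge at x=0.5421 [0.03519528 0.24659232] 2.015709011681539
yedge at x=0.5421 [0.0432147 0.027333 ] 2.474480257936189
xedge [-0.04277183  0.60047102] -2.449152465467697
xedge [-0.04582622  0.48034923] -2.623813123194172
lid face 98 [0.03938059 0.00110443 0.24642645] 2.2551765118420932
```

```bash
python3 -m handwheel '[1,-0.6,0,0,0,0,0,1,0,0.03,0.8,0,0,0,1,0,0.03,1,0,0,0,1,0,0,1,0,0,0,1,0,0,1,0,0,0,1,0,0,0.8,0,0,0,1,0,0,0.4,0,0,0.15,1,0,0,0,0,0,0]';python3 - <<'E'
from h import *
st()
E
```

```text
clock: 12.1
ee_pos: [0.5469, -0.0129, 0.03]
tool_rot: [-0.001, 0.692, 0.722, -0.001]
contact_force: [0.2, 0.7, -0.2]
finger_gap: 0.0854
{'clock': 12.1, 'joint_pos': [0.31, 0.613, -0.423, 1.937, 0.386, 0.675, -0.309], 'qvel': [0.008, -0.042, -0.02, -0.024, -0.011, 0.025, 0.02], 'effort': [-0.181, -51.845, -6.183, -18.274, 0.126, -0.3, -0.206], 'ee_pos': [0.547, -0.013, 0.03], 'tool_rot': [-0.001, 0.692, 0.722, -0.001], 'contact_force': [0.188, 0.662, -0.163], 'torque': [-0.052, 0.025, 0.021], 'finger_gap': 0.085}
```

```bash
python3 -m handwheel '[1,0.4,0,0,0,0,0,1,0.3,0,0,0,0,0,1,0.2,0,0,0,0,0,1,0.2,0,0,0,0,0.1,1,0.2,0,0,0,0,0.2,1,0.2,0,0,0,0,0.2,1,0.2,0,0,0,0,0.2,1,0.2,0,0,0,0,0.2,1,0.2,0,0,0,0,0.2,1,0.2,0,0,0,0,0.15]';python3 - <<'E'
from cs import *
st(); snap('side','si7');case('si7')
E
```

```text
clock: 13.1
ee_pos: [0.5468, 0.0565, 0.0314]
tool_rot: [-0.0, 0.727, 0.686, -0.0]
contact_force: [-0.2, -2.5, 0.5]
finger_gap: 0.0853
{'clock': 13.1, 'joint_pos': [0.165, 0.608, -0.4, 1.933, 0.365, 0.672, -0.518], 'qvel': [-0.132, 0.007, 0.027, -0.022, -0.024, 0.002, -0.199], 'effort': [-0.94, -52.893, -7.817, -18.969, -0.531, -0.702, 0.102], 'ee_pos': [0.547, 0.057, 0.031], 'tool_rot': [-0.0, 0.727, 0.686, -0.0], 'contact_force': [-0.151, -2.512, 0.512], 'torque': [-0.571, 0.198, 0.107], 'finger_gap': 0.085}
si7 [ 221  243   87  104 5783] 0.0901420228789417 ((556.277099609375, 176.86654663085938), (231.3439178466797, 144.55776977539062), 86.84761810302734)
yedge at x=0.5507 [-0.05172273  0.29195733] -2.9608558135675636
yedge at x=0.5507 [-0.0434603   0.06960988] -2.488525632999599
xedge [0.06014747 0.61132112] 3.442049527831971
xedge [0.05556163 0.4917007 ] 3.1801768223226317
lid face 552 [-0.05846827  0.00536538  0.29020398] -3.346175780917554
```

View pics/si7.png

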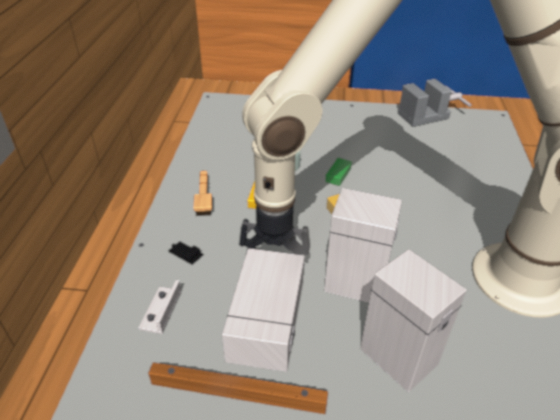

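```bash
python3 -m handwheel '[1,0.2,0,0,0,0,0.03,1,0.2,0,0,0,0,0,1,0.2,0,0,0,0,0,1,0.2,0,0,0,0,0,1,0.2,0,0,0,0,0,1,0.2,0,0,0,0,0,1,0.1,0,0,0,0,0,1,0,0,0,0,0,0]'
```

```text
clock: 13.95
ee_pos: [0.5493, 0.0964, 0.0316]
tool_rot: [-0.0, 0.727, 0.686, 0.001]
contact_force: [-0.1, 0.2, -0.4]
finger_gap: 0.0853
```

```bash
python3 -m handwheel '[1,0.1,0,0,0,0,0,1,0.07,0,0,0,0,0,1,0,0,0,0,0,0]';python3 -m handwheel '[1,0.07,0,0,0,0,0,1,0,0,0,0,0,0]';python3 -m handwheel '[1,0.07,0,0,0,0,0,1,0,0,0,0,0,0]'
```

```text
clock: 14.25
ee_pos: [0.5497, 0.1, 0.0316]
tool_rot: [0.0, 0.728, 0.686, 0.0]
contact_force: [-0.8, -2.2, 1.2]
finger_gap: 0.0855
clock: 14.45
ee_pos: [0.5496, 0.1015, 0.0315]
tool_rot: [0.0, 0.728, 0.686, -0.0]
contact_force: [-1.4, -4.5, 2.4]
finger_gap: 0.0856
clock: 14.65
ee_pos: [0.5494, 0.1014, 0.0313]
tool_rot: [0.001, 0.728, 0.685, -0.002]
contact_force: [-1.0, -8.7, 2.1]
finger_gap: 0.0857
```

```bash
python3 -m handwheel '[1,0.06,0,0,0,0,0,1,0,0,0,0,0,0]'; python3 - <<'E'
from cs import *
st(); snap('side','si8');case('si8')
E
python3 -m handwheel '[1,-0.15,0,0,0,0,0,1,-0.3,0,0,0,0,0,1,-0.8,0,-0.2,0,0,0,1,-0.8,0,-1,0,0,0,1,0,0,-1,0,0,0,1,0,0,-1,0,0,0,1,0,0,-1,0,0,0,1,0,0,-1,0,0,0]'; python3 - <<'E'
from cs import *
st(); snap('side','si9');case('si9');snap('scene','sc9');case('sc9')
E
```

```text
clock: 14.85
ee_pos: [0.5493, 0.1014, 0.0312]
tool_rot: [0.001, 0.729, 0.685, -0.003]
contact_force: [-1.5, -11.7, 4.2]
finger_gap: 0.0852
{'clock': 14.85, 'joint_pos': [0.077, 0.62, -0.396, 1.909, 0.368, 0.688, -0.603], 'qvel': [0.001, -0.0, -0.001, 0.003, -0.002, -0.004, 0.002], 'effort': [-6.507, -52.091, -12.748, -20.307, -1.816, -2.459, -0.158], 'ee_pos': [0.549, 0.101, 0.031], 'tool_rot': [0.001, 0.729, 0.685, -0.003], 'contact_force': [-1.454, -11.722, 4.236], 'torque': [-1.929, 0.442, 0.17], 'finger_gap': 0.085}
si8 [ 214  258   87  111 6401] 0.09016713793031181 ((554.1608276367188, 218.21429443359375), (136.65609741210938, 244.05136108398438), 1.2652894258499146)
yedge at x=0.5535 [-0.05785766  0.33677393] -3.3113080180637513
yedge at x=0.5535 [0.0037362  0.11265745] 0.21406752925145292
xedge [0.06164155 0.61390978] 3.527337670995156
xedge [0.06009105 0.49442611] 3.4388285906527676
lid face 565 [-0.06254319  0.00353029  0.33525157] -3.5787990610469147
clock: 15.7
ee_pos: [0.5463, 0.0454, 0.1889]
tool_rot: [-0.0, 0.727, 0.686, 0.001]
contact_force: [1.3, -0.6, 1.1]
finger_gap
[... 582 characters left out ...]
5185] -3.3237831343549806
yedge at x=0.5536 [-0.07793253  0.11557022] -4.456197940078897
xedge [0.05977863 0.61420481] 3.4209918953057175
xedge [0.06046175 0.49449184] 3.459990961036593
lid face 561 [-0.06127258 -0.00095064  0.33528847] -3.5062764643361337
sc9 [ 286  240   94   93 4044] 0.08975486846622448 ((552.696044921875, 224.45953369140625), (220.22296142578125, 122.2156753540039), 86.74784851074219)
yedge at x=0.5552 [-0.06776184  0.33394705] -3.876541453918219
yedge at x=0.5552 [-0.05503915  0.11479892] -3.150332384551147
xedge [0.06741251 0.61328649] 3.856617471074447
xedge [0.05946    0.49359598] 3.4028004826371876
lid face 91 [-0.06317007 -0.00118794  0.33386777] -3.614575491305271
```

View pics/si9.png

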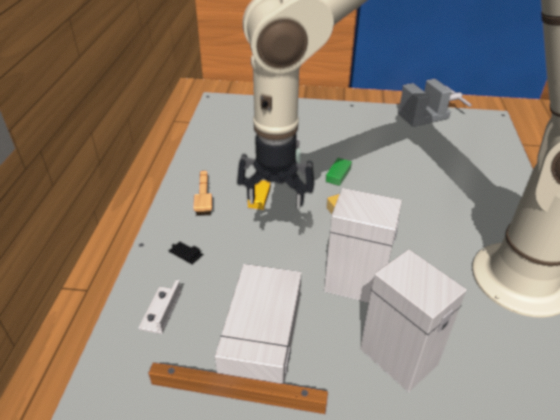

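View pics/sc9.png

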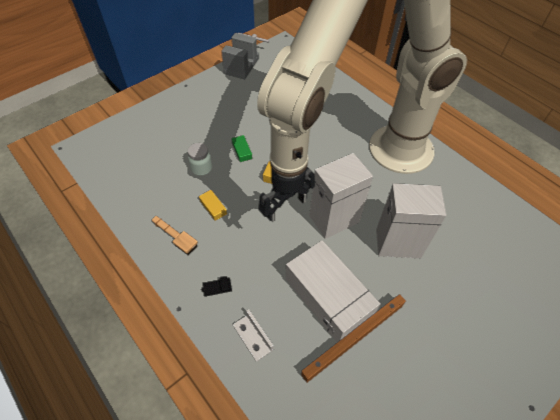

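The case lies flush at −3.5° like the batten, in contact (12 N). The scene view shows the wax at (213,205), clear of everything. I fetch it.

```bash
python3 -m handwheel '[1,-0.89,0.32,0,0,0,0,1,-0.89,0.32,0,0,0,0,1,-0.89,0.32,0,0,0,0,1,-0.89,0.32,0,0,0,0,1,-0.89,0.32,0,0,0,0,1,-0.89,0.32,0,0,0,0,1,-0.89,0.32,0,0,0,0,1,-0.89,0.32,0,0,0,0,1,-0.89,0.32,0,0,0,0,1,0,0,0,0,0,0]';python3 - <<'E'
from h import *
st(); snap('wrist','wr10')
c=load('wr10');W=world(c);hsv=cv2.cvtColor(c['im'],cv2.COLOR_BGR2HSV)
m=((cv2.inRange(hsv,(20,120,100),(35,255,255))>0)&(abs(W[...,2]-.029)<.008)).astype(np.uint8)
k,l,s,ce=cv2.connectedComponentsWithStats(m)
for i in range(1,k):
    if s[i,4]>200: p=W[l==i];print(ce[i],p[:,2].mean(),cv2.minAreaRect(p[:,:2].astype(np.float32)*1000))
E
```

```text
clock: 16.8
ee_pos: [0.6182, -0.2058, 0.1861]
tool_rot: [0.001, 0.73, 0.684, -0.001]
contact_force: [0.1, -0.4, -0.4]
finger_gap: 0.0853
{'clock': 16.8, 'joint_pos': [0.566, 0.544, -0.403, 1.589, 0.237, 1.057, 0.033], 'qvel': [-0.029, -0.022, -0.043, 0.046, -0.028, 0.002, -0.035], 'effort': [-1.899, -58.344, -7.394, -27.444, -0.18, -0.046, 0.334], 'ee_pos': [0.618, -0.206, 0.186], 'tool_rot': [0.001, 0.73, 0.684, -0.001], 'contact_force': [0.13, -0.402, -0.424], 'torque': [-0.078, 0.031, -0.017], 'finger_gap': 0.085}
[280.60711543 182.93678014] 0.02809801931472178 ((616.6893310546875, -199.2543487548828), (88.23385620117188, 41.16721725463867), 86.08161926269531)
```

```bash
python3 -m handwheel '[1,0.13,0,1,0,0,0,1,0,0,1,0,0,0,1,0,0,1,0,0,0,1,0,0,1,0,0,0,1,0,0,1,0,0,0,1,0,0,0.7,0,0,0,1,0,0,0.3,0,0,0,1,0,0,0,0,0,0]'
```

```text
clock: 17.65
ee_pos: [0.6174, -0.1945, 0.0059]
tool_rot: [-0.002, 0.727, 0.686, -0.0]
contact_force: [-0.8, -0.0, 1.4]
finger_gap: 0.0854
```

```bash
python3 -m handwheel '[1,-0.2,0,0.06,0,0,0,1,0,0,0,0,0,0,0.3,0,0,0,0,0,0,0.3,0,0,0,0,0,0,0.3,0,0,0,0,0,0,0.3,0,0,0,0,0,0,0.3,0,0,0,0,0,0]' 40
```

```text
clock: 18.35
ee_pos: [0.6187, -0.2025, 0.0065]
tool_rot: [0.0, 0.728, 0.686, 0.0]
contact_force: [-0.6, 0.0, 6.1]
finger_gap: 0.0431
```

```bash
python3 -m handwheel '[0.3,0,0,-0.3,0,0,0,0.3,0,0,-0.7,0,0,0,0.3,0,0,-1,0,0,0,0.3,0,0,-1,0,0,0,0.3,0,0,-1,0,0,0,0.3,0,0,-1,0,0,0,0.3,0,0,-1,0,0,0,0.3,0,0,0,0,0,0]';python3 - <<'E'
from h import *
st(); snap('side','si11')
E
```

```text
clock: 19.15
ee_pos: [0.6211, -0.2029, 0.191]
tool_rot: [0.004, 0.728, 0.686, 0.002]
contact_force: [1.0, 0.1, -1.2]
finger_gap: 0.0431
{'clock': 19.15, 'joint_pos': [0.568, 0.539, -0.411, 1.588, 0.238, 1.057, 0.034], 'qvel': [-0.009, 0.047, 0.015, 0.053, 0.013, -0.048, -0.013], 'effort': [0.632, -57.701, -5.539, -26.095, -0.074, 0.742, 0.097], 'ee_pos': [0.621, -0.203, 0.191], 'tool_rot': [0.004, 0.728, 0.686, 0.002], 'contact_force': [1.016, 0.104, -1.248], 'torque': [-0.021, -0.07, 0.011], 'finger_gap': 0.043}
```

View pics/si11.png

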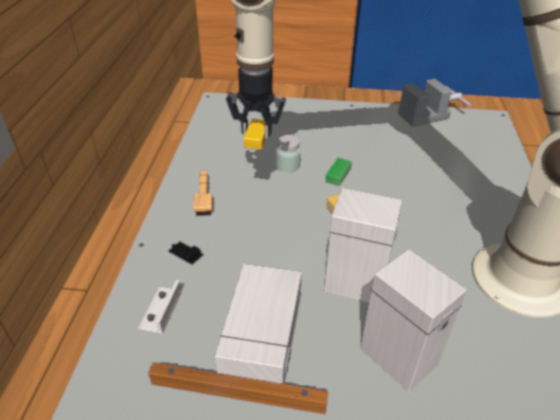

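```bash
python3 -m handwheel '[0.3,0.88,-0.19,0,0,0,0,0.3,0.88,-0.19,0,0,0,0,0.3,0.88,-0.19,0,0,0,0,0.3,0.88,-0.19,0,0,0,0,0.3,0.88,-0.19,0,0,0,0,0.3,0.88,-0.19,0,0,0,0,0.3,0.88,-0.19,0,0,0,0,0.3,0.88,-0.19,0,0,0,0]';python3 -m handwheel '[0.3,0.88,-0.19,0,0,0,0,0.3,0.88,-0.19,0,0,0,0,0.3,0.88,-0.19,0,0,0,0,0.3,0.88,-0.19,0,0,0,0,0.3,0.88,-0.19,0,0,0,0,0.3,0.88,-0.19,0,0,0,0,0.3,0.88,-0.19,0,0,0,0,0.3,0.88,-0.19,0,0,0,0,0.3,0,0,0,0,0,0,0.3,0,0,0,0,0,0]';python3 - <<'E'
from cs import *
st(); snap('side','si12')
c=load('si12');W=world(c);hsv=cv2.cvtColor(c['im'],cv2.COLOR_BGR2HSV)
m=((cv2.inRange(hsv,(20,120,100),(35,255,255))>0)&(W[...,2]>.12)).astype(np.uint8)
p=W[m>0];print(m.sum(),p.min(0),p.max(0),p.mean(0))
E
```

```text
clock: 20.0
ee_pos: [0.5835, 0.012, 0.1841]
tool_rot: [-0.001, 0.728, 0.686, -0.001]
contact_force: [-0.5, -0.3, -0.7]
finger_gap: 0.0433
clock: 21.0
ee_pos: [0.5508, 0.2249, 0.1843]
tool_rot: [-0.001, 0.727, 0.687, -0.001]
contact_force: [0.7, 0.3, -0.7]
finger_gap: 0.0431
{'clock': 21.0, 'joint_pos': [-0.033, 0.472, -0.524, 1.734, 0.271, 1.011, -0.712], 'qvel': [0.03, -0.006, 0.028, -0.001, 0.005, 0.006, 0.003], 'effort': [-1.624, -52.511, -8.054, -26.554, -0.205, -0.086, -0.05], 'ee_pos': [0.551, 0.225, 0.184], 'tool_rot': [-0.001, 0.727, 0.687, -0.001], 'contact_force': [0.683, 0.266, -0.665], 'torque': [-0.03, 0.008, -0.038], 'finger_gap': 0.043}
1068 [0.45686273 0.1853185  0.17836197] [0.57508619 0.81250365 0.85710141] [0.55277966 0.24336142 0.20717598]
```

View pics/si12.png

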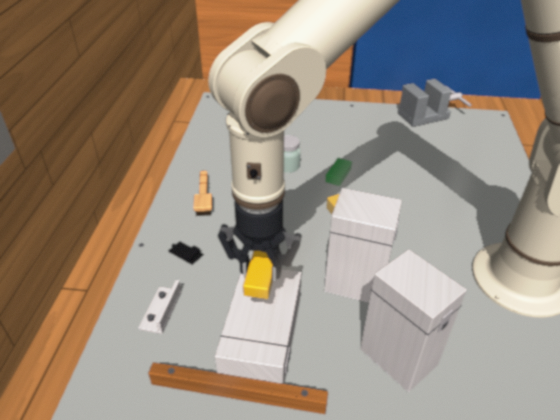

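The wax is held over the case at (258,273), its underside 6 mm below the TCP. I check its centre against the case.

```bash
python3 - <<'E'
from h import *
c=load('si12');W=world(c);hsv=cv2.cvtColor(c['im'],cv2.COLOR_BGR2HSV)
m=(cv2.inRange(hsv,(20,120,100),(35,255,255))>0)&(W[...,2]>.12)&(W[...,2]<.22)&(c['d']>0)
p=W[m];print(np.percentile(p,[0,1,50,99,100],axis=0).round(4))
t=p[p[:,2]>np.percentile(p[:,2],97)-.012];print(cv2.minAreaRect(p[:,:2].astype(np.float32)*1000))
f=p[p[:,1]>np.percentile(p[:,1],99)-.008];print(f.mean(0),f.min(0),f.max(0))
E
```

```text
[[0.5318 0.1853 0.1784]
 [0.5322 0.188  0.1815]
 [0.5536 0.244  0.2055]
 [0.574  0.2698 0.2089]
 [0.5751 0.2714 0.2173]]
((553.3622436523438, 228.3127899169922), (85.6085433959961, 43.51061248779297), 89.23072052001953)
[0.55349874 0.26699254 0.1960716 ] [0.53336191 0.26185729 0.17836197] [0.57455812 0.27135227 0.20827453]
```

```bash
python3 -m handwheel '[0.3,0,0.07,0.9,0,0,0,0.3,0,0,0.9,0,0,0,0.3,0,0,0.6,0,0,0,0.3,0,0,0.3,0,0,0,0.3,0,0,0.1,0,0,0,0.3,0,0,0,0,0,0]'
```

```text
clock: 21.65
ee_pos: [0.5545, 0.2239, 0.1018]
tool_rot: [0.0, 0.728, 0.686, -0.0]
contact_force: [0.0, -0.1, -1.5]
finger_gap: 0.0431
```

```bash
python3 -m handwheel '[0.3,0,0,0.1,0,0,0,0.3,0,0,0,0,0,0]'; python3 -m handwheel '[0.3,0,0,0.07,0,0,0,0.3,0,0,0,0,0,0]'
```

```text
clock: 21.85
ee_pos: [0.5548, 0.2246, 0.0994]
tool_rot: [0.0, 0.728, 0.686, 0.001]
contact_force: [-0.0, -0.8, -1.8]
finger_gap: 0.0432
clock: 22.05
ee_pos: [0.5543, 0.2245, 0.0968]
tool_rot: [0.0, 0.728, 0.686, 0.0]
contact_force: [0.2, 0.1, -0.6]
finger_gap: 0.0432
```

```bash
python3 -m handwheel '[0.3,0,0,0.04,0,0,0,0.3,0,0,0,0,0,0]'; python3 -m handwheel '[0.3,0,0,0.04,0,0,0,0.3,0,0,0,0,0,0]'
```

```text
clock: 22.25
ee_pos: [0.5544, 0.2245, 0.0964]
tool_rot: [0.0, 0.728, 0.686, 0.0]
contact_force: [-2.1, -1.2, 6.0]
finger_gap: 0.0435
clock: 22.45
ee_pos: [0.5544, 0.2246, 0.0964]
tool_rot: [0.001, 0.728, 0.686, 0.0]
contact_force: [-5.1, -3.2, 14.5]
finger_gap: 0.043
```

Contact. I ease up slightly, release, retreat straight up, then clear the area.

```bash
python3 -m handwheel '[0.3,0,0,-0.06,0,0,0,0.5,0,0,0,0,0,0,0.6,0,0,0,0,0,0,0.8,0,0,0,0,0,0,0.8,0,0,0,0,0,0,0.8,0,0,-0.5,0,0,0,0.8,0,0,-1,0,0,0,0.8,0,0,-1,0,0,0,0.8,0,0,-1,0,0,0,0.8,0,0,-1,0,0,0]'; python3 -m handwheel '[1,-1,0,-0.5,0,0,0,1,-1,0,0,0,0,0,1,-1,0,0,0,0,0,1,-1,0,0,0,0,0,1,-1,0,0,0,0,0,1,-1,0,0,0,0,0,1,0,0,0,0,0,0,1,0,0,0,0,0,0]'; python3 - <<'E'
from cs import *
st(); snap('side','si13');case('si13');snap('scene','sc13');case('sc13')
for n in('si13','sc13'):
    c=load(n);W=world(c);hsv=cv2.cvtColor(c['im'],cv2.COLOR_BGR2HSV)
    m=(cv2.inRange(hsv,(20,120,100),(35,255,255))>0)&(abs(W[...,2]-.118)<.006)
    p=W[m];print(n,m.sum(),p[:,2].mean(),p[:,2].std(),cv2.minAreaRect(p[:,:2].astype(np.float32)*1000))
    w=W; ok=c['d']>0; m=(ok&(w[...,2]>.008)&(w[...,2]<.1)&(w[...,0]>.2)&(w[...,0]<.95)&(abs(w[...,1])<.5)).astype(np.uint8)
    k,l,s,ce=cv2.connectedComponentsWithStats(m)
    for i in range(1,k):
        if s[i,4]>60:
            p=W[l==i]; print(n,ce[i].round(),p.min(0).round(3),p.max(0).round(3))
E
```

```text
clock: 23.45
ee_pos: [0.5542, 0.2247, 0.2334]
tool_rot: [0.0, 0.728, 0.686, 0.0]
contact_force: [0.7, -0.7, 0.1]
finger_gap: 0.0682
clock: 24.25
ee_pos: [0.5438, 0.0443, 0.247]
tool_rot: [0.0, 0.728, 0.685, 0.0]
contact_force: [0.6, 1.1, 0.2]
finger_gap: 0.0854
{'clock': 24.25, 'joint_pos': [0.283, 0.304, -0.499, 1.797, 0.163, 1.08, -0.335], 'qvel': [-0.028, 0.007, -0.03, -0.003, -0.007, -0.004, -0.005], 'effort': [1.499, -43.352, -2.887, -27.489, 0.224, 0.069, 0.065], 'ee_pos': [0.544, 0.044, 0.247], 'tool_rot': [0.0, 0.728, 0.685, 0.0], 'contact_force': [0.578, 1.084, 0.226], 'torque': [-0.025, -0.019, -0.032], 'finger_gap': 0.085}
si13 [ 214  264   87  106 5123] 0.09011650104563504 ((553.8194580078125, 225.86758422851562), (223.3377685546875, 120.73858642578125), 86.57760620117188)
yedge at x=0.5523 [-0.05894605  0.33691333] -3.373456082826783
yedge at x=0.5523 [-0.05506806  0.11559619] -3.151983804828645
xedge [0.05935589 0.61433711] 3.3968567467912485
xedge [0.06010913 0.49483576] 3.439860334083491
lid face 502 [-0.05560499 -0.0063506   0.3354942 ] -3.1826540000586885
sc13 [ 286
[... 1173 characters left out ...]
3 ((556.5692749023438, 222.29833984375), (88.72386932373047, 43.724369049072266), 85.99534606933594)
sc13 [241. 148.] [ 0.385 -0.378  0.008] [ 0.452 -0.281  0.032]
sc13 [199. 158.] [ 0.529 -0.387  0.008] [ 0.594 -0.321  0.09 ]
sc13 [268. 170.] [ 0.391 -0.215  0.028] [ 0.443 -0.162  0.045]
sc13 [295. 184.] [ 0.364 -0.12   0.008] [ 0.403 -0.083  0.041]
sc13 [334. 219.] [0.319 0.001 0.008] [0.438 0.114 0.1  ]
sc13 [398. 244.] [0.272 0.16  0.008] [0.362 0.306 0.1  ]
sc13 [177. 236.] [ 0.727 -0.269  0.008] [ 0.788 -0.113  0.037]
sc13 [336. 304.] [0.42  0.111 0.008] [0.741 0.366 0.1  ]
sc13 [224. 284.] [0.726 0.002 0.008] [0.76  0.044 0.025]
sc13 [254. 335.] [0.741 0.125 0.008] [0.799 0.237 0.046]
```

View pics/si13.png

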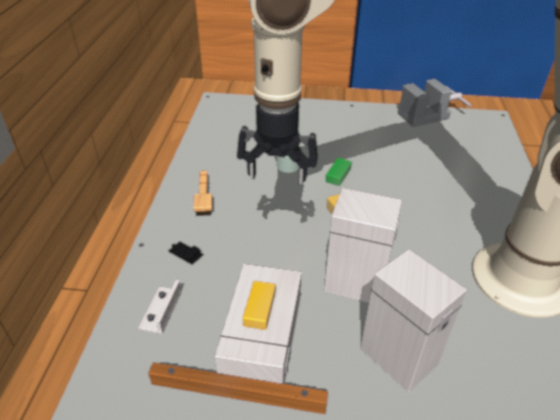

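View pics/sc13.png

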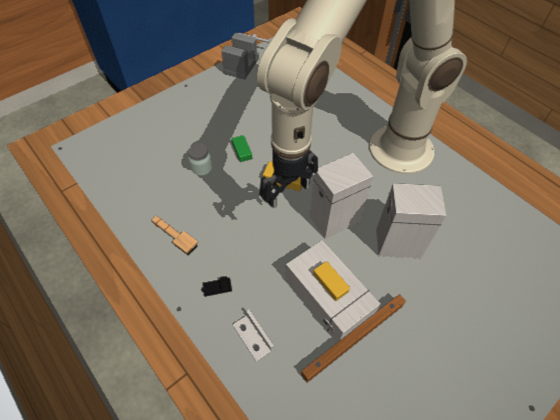

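```bash
python3 -c "
from cell import robot
print(robot.job_done())"
```

```text
the job is handed in; nothing more can be done
None
```

The job is done and handed in at about 24 s of the 72 s allowed. The case lies on its broad side with its lid end against the batten, and the wax is back on top of it.

- **Wax off:** I took the smaller yellow block off the rightmost case and set it down flat on the sheet.
- **Tip and slide:** I tipped the case towards the batten with both fingers near its top. I then slid it until the lid end met the batten, where it stopped moving under about 12 N of push.
- **Wax back:** I gripped the wax again, put it back on the case's upper side and drew the arm clear.

The last checks, from the side and scene cameras:

| Check | Result |
|---|---|
| Case against batten, angle | Case about −3.4°, batten −3.5° |
| Gap at the lid end | 0 to 2 mm measured, within camera error; the lid stayed put when the fingers backed off |
| Wax on the case | Flat, top at 118 mm, about 2 to 4 mm from the middle of the upper side |
| Brush, scraper, guide | Unmoved to within about 2 mm |
| Jar | Unmoved in the scene view; the gripper partly hid it in the side view |

The two cameras differ by up to about 3 mm on positions. No check failed.

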